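# Let the treat balls into the box and shut its lid

## Task

Press the dispenser's paddle down with the fingertips and keep it down until all three wooden balls have rolled under the raised gate into the clear treat box, then let the paddle come back up. After that push the box's open lid over from outside so that it falls shut. Do not touch the balls or lift anything, and leave the other things on the worktop where they stand.

Things in the scene. Friction and masses are not known exactly. Their poses are not given: they have to be found in the camera images.
- dispenser: Fixed bird-treat dispenser. Origin: underside of its board (170 x 315 x 12 mm, x -85..85, y -145..170) on the worktop; +x away from the robot at yaw 0, +y left. On it: rocker (pivot axis along y at x -60, y 0, z 128); treat box (x 25, y -75); open-topped chute, 44 mm wide at x 25, its floor falling from y 150, z 109 to y -16, z 80. Worktop free for 60 mm beyond the box's outer (-y) face.
- rocker (a joint): Tilt of the rocker, rad. 0 = paddle up and level, gate closed; grows as the paddle is pressed down; stop at 0.55. The gate clears the balls from about 0.35 on. A light spring brings it back to 0 when let go; on the paddle it takes about 2 N to start and 4 N to hold at 0.45. Held up, the gate lets all balls out within 2 s.
- paddle (a point): Centre of the top face of the paddle, the wooden plate 46 (x) by 50 (y) by 8 mm on the robot's end of the rocker's bar, 80 mm from the pivot; 132 mm above the worktop at rest, about 95 mm at rocker 0.45. Free space below it.
- gate_bottom (a point): Middle of the lower edge of the gate, an aluminium plate 44 (x) by 4 (y) by 44 mm hanging from the rocker's far end, 85 mm from the pivot, across the chute at dispenser y 0.
- treat_box: Clear polycarbonate box fixed on the board, 100 (x) by 110 (y) by 60 mm high, walls 4 mm, open top. Origin: centre of its underside, 12 mm above the worktop; axes as the dispenser's. Its +y wall is below the chute's lower end.
- lid (a joint): Opening angle of the box's clear lid, rad. 0 = shut, 1.571 = upright, stop at 1.8. It is hinged on the box's -y rim (axis along x, 72 mm above the worktop, 55 mm from the box's centre), stands open leaning outwards (-y) at about 1.8, and falls shut by its own weight once pushed inwards (+y) past upright, to below about 1.45.
- lid_edge (a point): Middle of the lid's free edge, 110 mm from the hinge, half the lid's thickness. Lid plate 100 (x) by 110 by 5 mm with a grey rim, about 80 g; along the free edge a grey lip 8 mm wide stands 7 mm proud of its outer face. Open, the edge is about 180 mm above the worktop.
- ball0: Cedar ball, 28 mm across, 11 g, origin at its centre; number 1 of three waiting in a row in the chute against the gate, counted from the gate.
- ball1: Cedar ball, 28 mm across, 11 g, origin at its centre; number 2 of three waiting in a row in the chute against the gate, counted from the gate.
- ball2: Cedar ball, 28 mm across, 11 g, origin at its centre; number 3 of three waiting in a row in the chute against the gate, counted from the gate.
- bell: Stainless bell, 52 mm across, 48 mm high; loose bystander on the worktop beside the dispenser, origin at its underside. Not to be disturbed.
- foot_toy: Acrylic foot toy: two discs 36 mm across joined by a bar, 60 mm long, lying down; loose bystander on the worktop beside the dispenser, origin at its underside. Not to be disturbed.
- bead_ring: Silicone ring of ten beads, 72 mm across, 18 mm high; loose bystander on the worktop beside the dispenser, origin at its underside. Not to be disturbed.
- cup: Steel cup, 64 mm across, 65 mm high; loose bystander on the worktop beside the dispenser, origin at its underside. Not to be disturbed.
- block_a: Cedar block 45 by 32 by 32 mm; loose bystander on the worktop beside the dispenser, origin at its underside. Not to be disturbed.
- block_b: Cedar block 45 by 32 by 32 mm, twin of the other; loose bystander on the worktop beside the dispenser, origin at its underside. Not to be disturbed.
- jar: Glass jar with steel cap, 60 mm across, 75 mm high; loose bystander on the worktop beside the dispenser, origin at its underside. Not to be disturbed.

How it is judged (in metres and radians):
On the way, in this order (a step that is already met when the one before it is completed fails the run):
1. the gate is lifted by the paddle (rocker above 0.2 rad) (value of joint rocker above 0.2 rad), for 0.1 s.
2. all three balls are in the box while the paddle is still held down (rocker above 0.2 rad), the lid still open (x of ball0 in the frame of treat_box between -0.05 and 0.05 m and y of ball0 in the frame of treat_box between -0.055 and 0.055 m and z of ball0 in the frame of treat_box between 0 and 0.057 m and x of ball1 in the frame of treat_box between -0.05 and 0.05 m and y of ball1 in the frame of treat_box between -0.055 and 0.055 m and z of ball1 in the frame of treat_box between 0 and 0.057 m and x of ball2 in the frame of treat_box between -0.05 and 0.05 m and y of ball2 in the frame of treat_box between -0.055 and 0.055 m and z of ball2 in the frame of treat_box between 0 and 0.057 m and value of joint rocker above 0.2 rad and value of joint lid above 1.2 rad), for 0.1 s.
3. the paddle is let up again, the lid still open (value of joint rocker below 0.05 rad and value of joint lid above 1.2 rad), for 0.1 s.
4. the lid is shut (value of joint lid below 0.06 rad), for 0.2 s.
At the end, for the whole second after the job is handed in: All three balls lie inside the treat box and are nearly still (under 0.1 m/s), the lid is shut (within 0.06 rad) and the rocker is back at rest with the gate down (within 0.05 rad) (x of ball0 in the frame of treat_box between -0.05 and 0.05 m and y of ball0 in the frame of treat_box between -0.055 and 0.055 m and z of ball0 in the frame of treat_box between 0 and 0.057 m and x of ball1 in the frame of treat_box between -0.05 and 0.05 m and y of ball1 in the frame of treat_box between -0.055 and 0.055 m and z of ball1 in the frame of treat_box between 0 and 0.057 m and x of ball2 in the frame of treat_box between -0.05 and 0.05 m and y of ball2 in the frame of treat_box between -0.055 and 0.055 m and z of ball2 in the frame of treat_box between 0 and 0.057 m and value of joint lid below 0.06 rad and value of joint rocker below 0.05 rad and linear speed of each of ball0, ball1, ball2 below 0.1 m/s); the robot touches nothing.
It fails at once if the robot touches a ball (contact force between any of the fingers, the arm and ball0 above 0.3 N or contact force between any of the fingers, the arm and ball1 above 0.3 N or contact force between any of the fingers, the arm and ball2 above 0.3 N).
It fails at once if a ball is lifted (centre above 150 mm) (height (world z) of any of ball0, ball1, ball2 above 0.15 m).
It fails at once if a bystander is moved or lifted by more than 20 mm (distance of any of bell, foot_toy, bead_ring, cup, block_a, block_b, jar from where it was at the start of the episode above 0.02 m).
It also fails if it takes over 48 s, if anything falls off the work surface, if the arm or the gripper's body presses on something with over 40 N, if the wrist force passes 120 N, or if a joint passes its speed limit or range.

## Robot

A 6-joint arm with a two-finger parallel gripper is mounted at the origin on the work surface. World frame = base frame: x ahead of the robot, y to its left, z up, the work surface at z = 0. Lengths are in m, angles in degrees, forces in N, time in s.
With the tool pointing down it reaches from about 0.325 to 0.9 m from the base axis. Payload 6.1 kg.
Tool frame: the origin (TCP) lies midway between the tips of the shut fingers; the grasp point (between the pads) lies 19 mm behind it (r.pinch_z is the z of the grasp point in the tool frame, in m); z points along the fingers, y is the line along which they close (so a half turn about z gives the same grasp; the last joint's range is limited). The gripper opens to 85 mm and grips with 20 to 120 N. Pads are 22 mm wide; open, the fingers measure 114 mm over their backs; the gripper's body (76 mm by 85 mm) begins 54 mm behind the grasp point. The pads swing forward as they close: fully open they stand 13 mm farther back than shut.
Start: joints at [56.889, 12.628, 87.462, -0, 79.91, -7.225], TCP at [0.273, 0.562, 0.196] pointing down, gripper open.
Joint ranges: [-170.65, 170.65], [-52.31, 119.04], [5.05, 147.46], [-71.25, 251.25], [11.57, 151.72], [-153.62, 153.62]. Speed limits (degrees/s): [147.25, 147.25, 172.46, 180, 180, 180].

## Interface

Orientations are given as a 3x3 rotation matrix whose columns are the frame's x, y, z axes.
In Python, from bench import sensors, cams, workorder, models, r gives the robot as it stands.
- The arm moves only by the tool send_rows, never from a script. Its argument "series" is a list of rows, each an object of numbers: "x", "y", "z": the shift along the tool's x, y, z in mm; "rx", "ry", "rz": the turn, a rotation vector about the tool's x, y, z in rad. In form: [{"x": .., "y": .., "z": .., "rx": .., "ry": .., "rz": ..}, ...]. A call has 1 to 10 rows; each row is the pose to reach, as a shift and turn from the pose commanded when the call began, along the tool's axes at that moment; what a row does not reach only later rows make up. A row lasts 1/8 s, in which the tool goes at most 62.5 mm and 10.7 degrees, less where a joint would pass 70% of its speed; a pose out of reach is approached as far as the arm can. A call with a gripper value outside its range is refused whole. "fingers" is the gripper's target within -1 to 1 (shut at 1, half-way at 0, fully open at -1), set as the call begins (left out, the last holds). The fingers move at their own pace and stop on an object; "force" is the grip in N (left out, the last holds). Time passes only in rows, so rows that repeat a pose let the fingers close. It gives the time, the measured TCP pose, the force, the opening and the grip force at its end, in the units of the state.
- sensors.get_obs(): the state, without advancing time (a new reading comes with each control period).
- cams.get_image(name): name is "side" or "top"; returns the picture (480x640x3 uint8, red, green, blue); there is no depth.
- cams.camera_info(name): a dict with "mtx" (3x3 intrinsics, pixels), "k1" (the pictures are not rectified: a ray, as slopes to the right and down, at radius r is drawn at 1 + k1 r^2 times it, then the intrinsics apply), "rvec" (rotation vector, rad) and "tvec" (3), from world to camera coordinates, as OpenCV has them. Camera axes: x right, y down, z forward; pixel columns grow to the right and rows downward; lengths in m; the calibration is good to about 2 mm. A picture is of the moment at which its call begins. camera_info takes no time and is no camera call.
- workorder.job_done(): hands the job in; it is judged then, once.
Trained networks look in the newest picture that a camera, given by its name, has taken for a name from the list of things; names that differ only in an ending like _2 or _b are one class to them, and where a whole thing is asked for, a point or a joint stands for the part that bears it (a point fixed in the world has none). Each returns a list of dicts, best first, with "score" (0 to 1); they miss things now and then, are a little off and sometimes report something else, mostly with a low value. They report only what shows in the picture. A call takes as long as a camera call.
- models.find_in(camera, query): "location" ([column, row] as shares, 0 to 1, of the picture: columns of its width, rows of its height, amid what is visible of it).
The state is a dict: "t": time; "joints": joint angles; "joint_vel": joint speeds; "joint_efforts": joint torques, N m; "tool_pos": TCP position; "orientation": TCP orientation; "wrist_force": force on the tool from outside, world axes, zero at the start; "torque": the same for the moment, N m; "opening": finger opening in m; "gripper_force": force on a finger pad.
Only numpy, scipy, OpenCV 4.12 (cv2) and the standard library are available. Lean on these libraries where they do the work, as an engineer would, in place of code of your own. Each camera call takes 0.05 s, during which the arm holds its last target. There are 200 camera calls.

## Working session

There is one attempt and no reset: what is moved stays moved. The work goes in short steps, Python scripts to look and compute and a tool call to move; the robot and the scene stay as the last step left them, time stands still between calls to the robot, and variables do not carry over. Pictures are saved under pics/ and viewed, at most 10 in all, crops included, and the job is handed in when it is done.

Besides the shell and the picture viewer there is one more tool, called as name(argument=value, ...) on one line, values as JSON. send_rows: Moves the arm, as the interface text tells. Its arguments: {"type":"object","properties":{"series":{"type":"array"},"fingers":{"type":"number"},"force":{"type":"number"}},"required":["series"]}

```bash
mkdir -p pics
python3 - <<'E'
from bench import sensors,cams,models
import cv2
for c in("side","top"):
    im=cams.get_image(c); cv2.imwrite(f"pics/{c}0.png",im[:,:,::-1])
    i=cams.camera_info(c); print(c,i)
    for q in["dispenser","paddle","gate_bottom","treat_box","lid_edge","ball0","bell","foot_toy","bead_ring","cup","block_a","jar"]:
        print(q,[(round(d["score"],2),round(d["location"][0]*640),round(d["location"][1]*480)) for d in models.find_in(c,q)][:3])
o=sensors.get_obs();print(o)
E
```

```text
side {'mtx': array([[556.4706052 ,   0.        , 322.39377193],
       [  0.        , 556.4706052 , 235.07027435],
       [  0.        ,   0.        ,   1.        ]]), 'k1': -0.024903712146117935, 'rvec': array([ 2.03959432, -0.8509269 ,  0.41845632]), 'tvec': array([-0.37860883,  0.37821669,  0.7151033 ])}
dispenser [(0.74, 308, 258)]
paddle [(0.68, 317, 212), (0.66, 268, 242), (0.22, 311, 258)]
gate_bottom [(0.64, 269, 241)]
treat_box []
lid_edge [(0.94, 370, 244)]
ball0 [(0.67, 297, 215), (0.52, 285, 208), (0.34, 342, 262)]
bell [(0.58, 391, 257), (0.31, 341, 262)]
foot_toy [(0.6, 318, 212)]
bead_ring [(0.42, 395, 342)]
cup [(0.57, 281, 311)]
block_a [(0.69, 225, 277), (0.57, 394, 342)]
jar [(0.79, 219, 224)]
top {'mtx': array([[452.35504502,   0.        , 324.98878263],
       [  0.        , 452.35504502, 242.48873523],
       [  0.        ,   0.        ,   1.        ]]), 'k1': -0.03374518430552987, 'rvec': array([ 2.16590129, -2.14179515,  0.11874722]), 'tvec': array([0.10449615, 0.61283515, 0.85531244])}
dispenser [(0.66, 321, 247), (0.63, 367, 173)]
paddle [(0.96, 311, 307), (
[... 501 characters left out ...]
83752e+01, -7.22424094e+00]), 'joint_vel': array([ 0.05107194,  0.05180094, -0.06022732,  0.08977342, -0.0643906 ,
        0.03548921]), 'joint_efforts': array([ 8.21880640e-04, -4.96848428e+01, -3.89720106e+01, -2.60430506e-04,
        9.81113881e-04,  1.85801599e-05]), 'tool_pos': array([0.27286556, 0.56229183, 0.19630032]), 'orientation': array([[-8.99662240e-01,  4.36586594e-01,  1.88346294e-05],
       [ 4.36586594e-01,  8.99662239e-01,  2.16154914e-05],
       [-7.50777104e-06,  2.76695881e-05, -1.00000000e+00]]), 'wrist_force': array([-0.35617696, -0.49482183,  0.29513679]), 'torque': array([-0.06146629, -0.00805717, -0.00189767]), 'gripper_force': 0.0, 'opening': 0.08522924212028773}
```

View pics/top0.png

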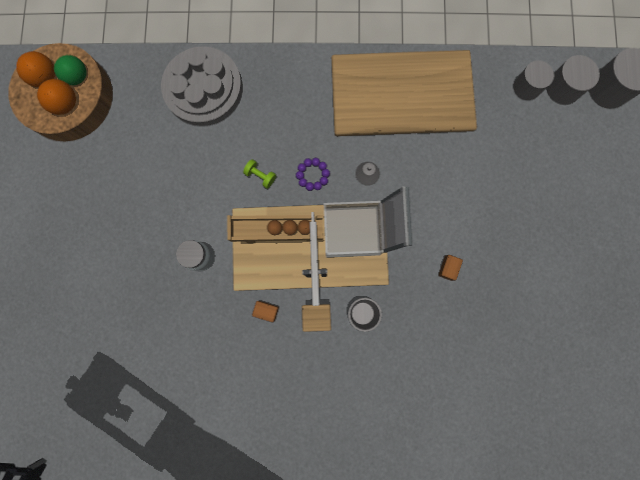

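View pics/side0.png

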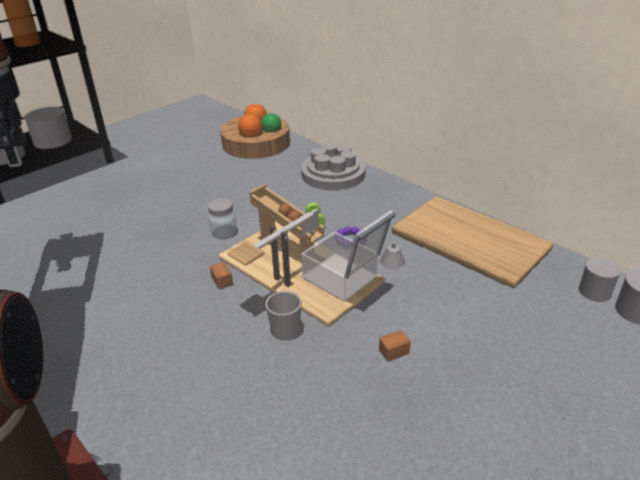

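The top view shows the board's near corners at about (234,290) and (387,286), the paddle at (316,318), the cup at (364,313), the balls near row 228, and the lid's edge at column 409. The side view agrees. Next I fit the dispenser pose.

```bash
cat > h.py <<'E'
from bench import sensors,cams,models,r
import numpy as np,cv2
from scipy.optimize import least_squares
def proj(c,P):
    i=cams.camera_info(c);R=cv2.Rodrigues(i["rvec"])[0]
    p=np.atleast_2d(P)@R.T+i["tvec"];s=p[:,:2]/p[:,2:];s=s*(1+i["k1"]*(s**2).sum(1))[:,None]
    return s*i["mtx"][0,0]+i["mtx"][:2,2]
def ray(c,uv,z):
    f=least_squares(lambda q:(proj(c,[q[0],q[1],z])-uv).ravel(),[.6,0]);return f.x
def d2w(q,P):
    P=np.atleast_2d(P).astype(float);a=q[2];R=np.array([[np.cos(a),-np.sin(a),0],[np.sin(a),np.cos(a),0],[0,0,1]])
    return P@R.T+[q[0],q[1],0]
E
python3 - <<'E'
from h import *
M=np.array([[-85,-145,12],[-85,170,12],[-140,0,132],[-25,-130,72],[75,-20,72]])/1e3
px=np.array([[387,286],[234,290],[316,318],[382,254],[325,203]])
f=least_squares(lambda q:(proj("top",d2w(q,M))-px).ravel(),[.6,0,0],loss="soft_l1",x_scale=[.01,.01,.01])
q=f.x;print(q,(proj("top",d2w(q,M))-px).round(1))
np.save("q.npy",q)
le=[25,-130-110*np.sin(.229),72+110*np.cos(.229)]
K=np.array([[-140,0,132],[-85,-145,12],[-85,170,12],[85,-145,12],le,[25,-130,72]])/1e3
print(d2w(q,K).round(3).tolist());print(proj("side",d2w(q,K)).round().tolist(),proj("top",d2w(q,K)).round().tolist())
for n,uv,z in[("cup",(364,313),.05),("blkA",(265,312),.032),("blkB",(451,267),.032),("bell",(368,173),.04),("jar",(191,254),.075)]:
    w=ray("top",uv,z);print(n,w.round(3),(d2w([0,0,-q[2]],[w[0]-q[0],w[1]-q[1],0])[0]).round(3))
im=cv2.imread("pics/side0.png")[180:360,190:430]
for p in proj("side",d2w(q,K)): cv2.circle(im,tuple(int(v) for v in p-[190,180]),1,(0,0,255),-1)
im=cv2.resize(im,None,fx=3.3,fy=3.3);cv2.imwrite("pics/c1.png",im)
E
```

```text
[0.60778895 0.13012437 0.03598837] [[ 2.   0. ]
 [-1.6 -0.2]
 [-0.5  0.3]
 [ 1.9 -0.4]
 [-0.5  0.2]]
[[0.468, 0.125, 0.132], [0.528, -0.018, 0.012], [0.517, 0.297, 0.012], [0.698, -0.012, 0.012], [0.638, -0.024, 0.179], [0.637, 0.001, 0.072]]
[[245.0, 250.0], [327.0, 323.0], [218.0, 253.0], [386.0, 278.0], [373.0, 222.0], [361.0, 265.0]] [[316.0, 318.0], [389.0, 286.0], [232.0, 290.0], [386.0, 203.0], [405.0, 217.0], [383.0, 227.0]]
cup [0.475 0.035] [-0.136 -0.09   0.   ]
blkA [0.474 0.227] [-0.13   0.102  0.   ]
blkB [ 0.566 -0.138] [-0.051 -0.266  0.   ]
bell [0.753 0.027] [ 0.141 -0.109  0.   ]
jar [0.582 0.365] [-0.017  0.235  0.   ]
```

View pics/c1.png

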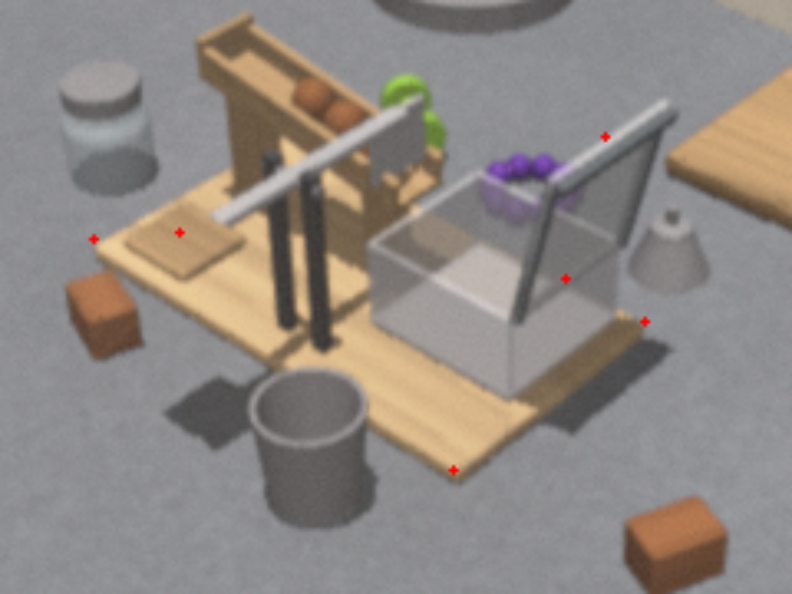

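The model fits to within 2 px and agrees with the side view: the paddle is at (0.468, 0.125), with the cup and blocks clear of it. I move above the paddle with the fingers shut.

send_rows(series=[{"x": -40,"y": -34,"z": 0,"rz": -0.06},{"x": -82,"y": -69,"z": 0,"rz": -0.12},{"x": -124,"y": -104,"z": 0,"rz": -0.18},{"x": -166,"y": -139,"z": 0,"rz": -0.24},{"x": -208,"y": -174,"z": 0,"rz": -0.3},{"x": -250,"y": -209,"z": 0,"rz": -0.36},{"x": -292,"y": -244,"z": 0,"rz": -0.42},{"x": -334,"y": -280,"z": 0,"rz": -0.49},{"x": -366,"y": -308,"z": 0,"rz": -0.49},{"x": -366,"y": -308,"z": 0,"rz": -0.49}], fingers=1, force=30)

```text
invalid input
```

send_rows(series=[{"x": -40,"y": -34,"z": 0,"rx": 0,"ry": 0,"rz": -0.06},{"x": -82,"y": -69,"z": 0,"rx": 0,"ry": 0,"rz": -0.12},{"x": -124,"y": -104,"z": 0,"rx": 0,"ry": 0,"rz": -0.18},{"x": -166,"y": -139,"z": 0,"rx": 0,"ry": 0,"rz": -0.24},{"x": -208,"y": -174,"z": 0,"rx": 0,"ry": 0,"rz": -0.3},{"x": -250,"y": -209,"z": 0,"rx": 0,"ry": 0,"rz": -0.36},{"x": -292,"y": -244,"z": 0,"rx": 0,"ry": 0,"rz": -0.42},{"x": -334,"y": -280,"z": 0,"rx": 0,"ry": 0,"rz": -0.49},{"x": -366,"y": -308,"z": 0,"rx": 0,"ry": 0,"rz": -0.49},{"x": -366,"y": -308,"z": 0,"rx": 0,"ry": 0,"rz": -0.49}], fingers=1, force=30)

```text
t: 2.55
tool_pos: [0.4687, 0.1229, 0.1965]
orientation: [[-0.999, -0.034, 0.001], [-0.034, 0.999, -0.001], [-0.001, -0.001, -1.0]]
wrist_force: [-0.7, 1.0, -0.1]
opening: -0.0002
gripper_force: 0.0
```

send_rows(series=[{"x": -1,"y": 2,"z": 20,"rx": 0,"ry": 0,"rz": 0},{"x": -1,"y": 2,"z": 40,"rx": 0,"ry": 0,"rz": 0},{"x": -1,"y": 2,"z": 55,"rx": 0,"ry": 0,"rz": 0},{"x": -1,"y": 2,"z": 63,"rx": 0,"ry": 0,"rz": 0},{"x": -1,"y": 2,"z": 70,"rx": 0,"ry": 0,"rz": 0},{"x": -2,"y": 2,"z": 77,"rx": 0,"ry": 0,"rz": 0},{"x": -2,"y": 2,"z": 84,"rx": 0,"ry": 0,"rz": 0},{"x": -3,"y": 2,"z": 91,"rx": 0,"ry": 0,"rz": 0},{"x": -3,"y": 2,"z": 97,"rx": 0,"ry": 0,"rz": 0},{"x": -3,"y": 2,"z": 102,"rx": 0,"ry": 0,"rz": 0}])

```text
t: 3.8
tool_pos: [0.4704, 0.1275, 0.094]
orientation: [[-0.999, -0.038, -0.0], [-0.038, 0.999, -0.0], [0.0, -0.0, -1.0]]
wrist_force: [-2.1, -0.2, 2.6]
opening: -0.0004
gripper_force: 1.3
```

send_rows(series=[{"x": 0,"y": 0,"z": 0,"rx": 0,"ry": 0,"rz": 0},{"x": 0,"y": 0,"z": 0,"rx": 0,"ry": 0,"rz": 0},{"x": 0,"y": 0,"z": 0,"rx": 0,"ry": 0,"rz": 0},{"x": 0,"y": 0,"z": 0,"rx": 0,"ry": 0,"rz": 0},{"x": 0,"y": 0,"z": 0,"rx": 0,"ry": 0,"rz": 0},{"x": 0,"y": 0,"z": 0,"rx": 0,"ry": 0,"rz": 0},{"x": 0,"y": 0,"z": 0,"rx": 0,"ry": 0,"rz": 0},{"x": 0,"y": 0,"z": 0,"rx": 0,"ry": 0,"rz": 0},{"x": 0,"y": 0,"z": 0,"rx": 0,"ry": 0,"rz": 0},{"x": 0,"y": 0,"z": 0,"rx": 0,"ry": 0,"rz": 0}])

```text
t: 5.05
tool_pos: [0.4706, 0.1275, 0.0943]
orientation: [[-0.999, -0.038, -0.0], [-0.038, 0.999, -0.0], [0.0, -0.0, -1.0]]
wrist_force: [-1.8, -0.4, 2.6]
opening: 0.0
gripper_force: 1.2
```

send_rows(series=[{"x": 0,"y": 0,"z": 0,"rx": 0,"ry": 0,"rz": 0},{"x": 0,"y": 0,"z": 0,"rx": 0,"ry": 0,"rz": 0},{"x": 0,"y": 0,"z": 0,"rx": 0,"ry": 0,"rz": 0},{"x": 0,"y": 0,"z": 0,"rx": 0,"ry": 0,"rz": 0},{"x": 0,"y": 0,"z": 0,"rx": 0,"ry": 0,"rz": 0},{"x": 0,"y": 0,"z": 0,"rx": 0,"ry": 0,"rz": 0},{"x": 0,"y": 0,"z": 0,"rx": 0,"ry": 0,"rz": 0},{"x": 0,"y": 0,"z": 0,"rx": 0,"ry": 0,"rz": 0},{"x": 0,"y": 0,"z": 0,"rx": 0,"ry": 0,"rz": 0},{"x": 0,"y": 0,"z": 0,"rx": 0,"ry": 0,"rz": 0}])

```text
t: 6.3
tool_pos: [0.4706, 0.1275, 0.0943]
orientation: [[-0.999, -0.038, -0.0], [-0.038, 0.999, 0.0], [0.0, 0.0, -1.0]]
wrist_force: [-2.1, 0.3, 2.7]
opening: -0.0
gripper_force: 1.2
```

Run:
```python
from h import *
a=cams.get_image("side")[170:360,180:430,::-1];b=cams.get_image("top")[150:340,180:430,::-1]
cv2.imwrite("pics/p1.png",cv2.resize(np.vstack([a,b]),None,fx=1.57,fy=1.57,interpolation=cv2.INTER_CUBIC))
print(models.find_in("top","ball0"))
```

```text
[{'location': [0.4773, 0.4683], 'score': 0.6}, {'location': [0.448, 0.4723], 'score': 0.53}]
```

View pics/p1.png

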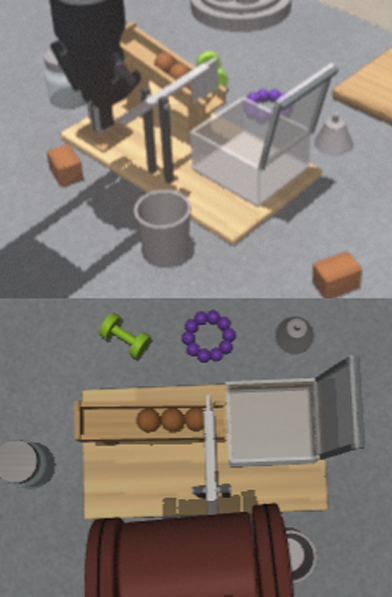

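The balls are still in the chute and the gate seems only partly up or still down, so I zoom in on the paddle and gate.

Run:
```python
from h import *
a=cams.get_image("side")[170:320,200:360,::-1]
q=np.load("q.npy");
K=[]
for t in(0,.25,.45):
    c,s=np.cos(t),np.sin(t)
    # gate bottom/top approx, paddle
    for x,z in((-80,4),(85,0)):
        K.append([-60+x*c+z*-s*-1*-1 if 0 else -60+x*c+z*s,0,128+z*c+x*s])
print(np.round(K),proj("side",d2w(q,np.array(K)/1e3)).round(1).tolist())
print(models.find_in("side","gate_bottom"),models.find_in("side","paddle"))
cv2.imwrite("pics/p2.png",cv2.resize(a,None,fx=4,fy=4,interpolation=cv2.INTER_CUBIC))
```

```text
[[-140.    0.  132.]
 [  25.    0.  128.]
 [-137.    0.  112.]
 [  22.    0.  149.]
 [-130.    0.   97.]
 [  17.    0.  165.]] [[244.8, 250.4], [310.2, 214.4], [247.4, 258.5], [308.9, 205.7], [250.9, 263.7], [306.5, 199.7]]
[{'location': [0.4309, 0.494], 'score': 0.56}] [{'location': [0.4266, 0.4952], 'score': 0.84}, {'location': [0.615, 0.5317], 'score': 0.38}]
```

View pics/p2.png

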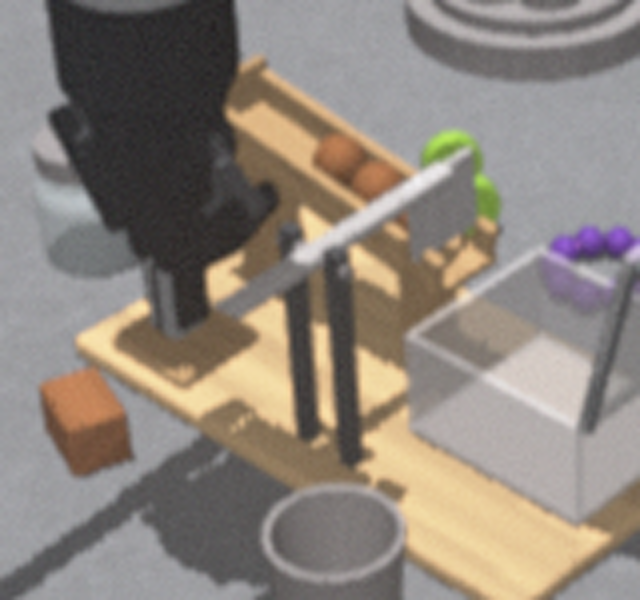

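The bar's tip has risen only about 3 px (rocker roughly 0.15). The fingertips sit on the paddle's centre at about (245,254), so they need to press deeper.

send_rows(series=[{"x": 0,"y": 0,"z": 3,"rx": 0,"ry": 0,"rz": 0},{"x": -1,"y": 0,"z": 6,"rx": 0,"ry": 0,"rz": 0},{"x": -1,"y": 0,"z": 9,"rx": 0,"ry": 0,"rz": 0},{"x": -2,"y": 0,"z": 12,"rx": 0,"ry": 0,"rz": 0},{"x": -2,"y": 0,"z": 12,"rx": 0,"ry": 0,"rz": 0}])

```text
t: 7.22
tool_pos: [0.4722, 0.1276, 0.0818]
orientation: [[-0.999, -0.038, -0.001], [-0.038, 0.999, -0.0], [0.001, 0.0, -1.0]]
wrist_force: [-3.8, -0.2, 2.6]
opening: -0.0
gripper_force: 1.8
```

Run:
```python
from h import *
o=sensors.get_obs();print(o["tool_pos"],o["wrist_force"],proj("side",o["tool_pos"]))
a=cams.get_image("side")[170:320,200:360,::-1]
cv2.imwrite("pics/p3.png",cv2.resize(a,None,fx=4,fy=4,interpolation=cv2.INTER_CUBIC))
```

```text
[0.47216372 0.12761645 0.08184094] [-3.81788881 -0.22700243  2.55528967] [[248.5680332  271.02503356]]
```

View pics/p3.png

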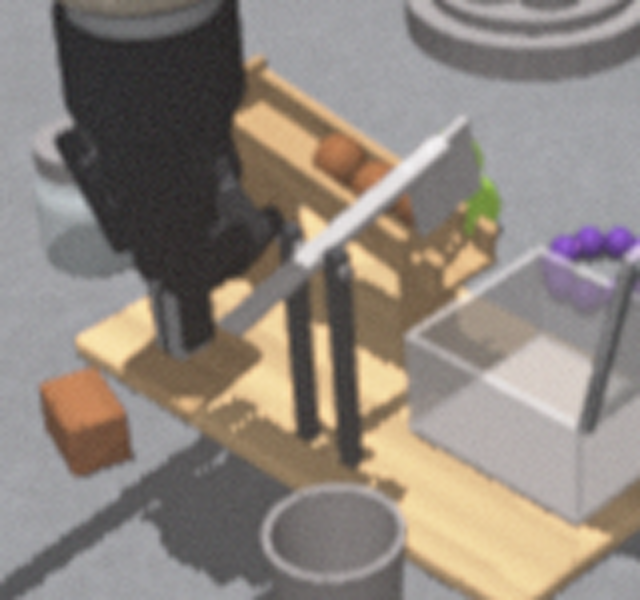

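The gate is now up to about 0.37 and the fingertips are on the paddle's centre. I go a little further and hold.

send_rows(series=[{"x": -1,"y": 0,"z": 3,"rx": 0,"ry": 0,"rz": 0},{"x": -2,"y": 0,"z": 6,"rx": 0,"ry": 0,"rz": 0},{"x": -2,"y": 0,"z": 6,"rx": 0,"ry": 0,"rz": 0},{"x": -2,"y": 0,"z": 6,"rx": 0,"ry": 0,"rz": 0},{"x": -2,"y": 0,"z": 6,"rx": 0,"ry": 0,"rz": 0},{"x": -2,"y": 0,"z": 6,"rx": 0,"ry": 0,"rz": 0},{"x": -2,"y": 0,"z": 6,"rx": 0,"ry": 0,"rz": 0},{"x": -2,"y": 0,"z": 6,"rx": 0,"ry": 0,"rz": 0},{"x": -2,"y": 0,"z": 6,"rx": 0,"ry": 0,"rz": 0},{"x": -2,"y": 0,"z": 6,"rx": 0,"ry": 0,"rz": 0}])

```text
t: 8.52
tool_pos: [0.4747, 0.1277, 0.0763]
orientation: [[-0.999, -0.038, 0.0], [-0.038, 0.999, -0.0], [-0.0, -0.0, -1.0]]
wrist_force: [-4.9, 0.1, 2.8]
opening: -0.0001
gripper_force: 2.1
```

send_rows(series=[{"x": 0,"y": 0,"z": 0,"rx": 0,"ry": 0,"rz": 0},{"x": 0,"y": 0,"z": 0,"rx": 0,"ry": 0,"rz": 0},{"x": 0,"y": 0,"z": 0,"rx": 0,"ry": 0,"rz": 0},{"x": 0,"y": 0,"z": 0,"rx": 0,"ry": 0,"rz": 0},{"x": 0,"y": 0,"z": 0,"rx": 0,"ry": 0,"rz": 0},{"x": 0,"y": 0,"z": 0,"rx": 0,"ry": 0,"rz": 0},{"x": 0,"y": 0,"z": 0,"rx": 0,"ry": 0,"rz": 0},{"x": 0,"y": 0,"z": 0,"rx": 0,"ry": 0,"rz": 0},{"x": 0,"y": 0,"z": 0,"rx": 0,"ry": 0,"rz": 0},{"x": 0,"y": 0,"z": 0,"rx": 0,"ry": 0,"rz": 0}])

```text
t: 9.78
tool_pos: [0.4746, 0.1277, 0.0763]
orientation: [[-0.999, -0.038, 0.0], [-0.038, 0.999, 0.0], [-0.0, 0.0, -1.0]]
wrist_force: [-3.6, -0.2, 3.7]
opening: 0.0002
gripper_force: 2.0
```

Run:
```python
from h import *
a=cams.get_image("side")[170:320,200:400,::-1];b=cams.get_image("top")[160:310,220:420,::-1]
cv2.imwrite("pics/p4.png",cv2.resize(np.hstack([a,b]),None,fx=2,fy=2,interpolation=cv2.INTER_CUBIC))
print(models.find_in("top","ball0"))
```

```text
[{'location': [0.5769, 0.4773], 'score': 0.63}, {'location': [0.5205, 0.4771], 'score': 0.63}, {'location': [0.6172, 0.4596], 'score': 0.63}]
```

View pics/p4.png

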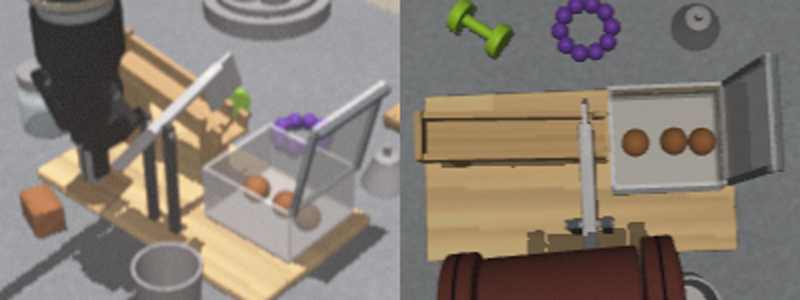

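All three balls are in the box (top crop at (635,142), (673,140) and (702,140)) with the gate still up. I let the paddle up and move high around to the lid's outer side.

send_rows(series=[{"x": 2,"y": 0,"z": -8,"rx": 0,"ry": 0,"rz": 0},{"x": 3,"y": 0,"z": -18,"rx": 0,"ry": 0,"rz": 0},{"x": 3,"y": 0,"z": -30,"rx": 0,"ry": 0,"rz": 0},{"x": 3,"y": 0,"z": -45,"rx": 0,"ry": 0,"rz": 0},{"x": 3,"y": 0,"z": -70,"rx": 0,"ry": 0,"rz": 0},{"x": 3,"y": 0,"z": -100,"rx": 0,"ry": 0,"rz": 0},{"x": 3,"y": 0,"z": -130,"rx": 0,"ry": 0,"rz": 0},{"x": 3,"y": 0,"z": -160,"rx": 0,"ry": 0,"rz": 0},{"x": 3,"y": 0,"z": -180,"rx": 0,"ry": 0,"rz": 0},{"x": 3,"y": 0,"z": -180,"rx": 0,"ry": 0,"rz": 0}])

```text
t: 11.18
tool_pos: [0.4728, 0.1276, 0.2588]
orientation: [[-0.999, -0.038, 0.004], [-0.038, 0.999, 0.0], [-0.004, 0.0, -1.0]]
wrist_force: [-0.4, 0.8, -0.5]
opening: 0.0002
gripper_force: 0.0
```

send_rows(series=[{"x": 0,"y": -40,"z": 0,"rx": 0,"ry": 0,"rz": 0},{"x": 0,"y": -80,"z": 0,"rx": 0,"ry": 0,"rz": 0},{"x": 0,"y": -120,"z": 0,"rx": 0,"ry": 0,"rz": 0},{"x": 0,"y": -160,"z": 0,"rx": 0,"ry": 0,"rz": 0},{"x": 0,"y": -200,"z": 0,"rx": 0,"ry": 0,"rz": 0},{"x": -30,"y": -234,"z": 0,"rx": 0,"ry": 0,"rz": 0},{"x": -70,"y": -234,"z": 0,"rx": 0,"ry": 0,"rz": 0},{"x": -115,"y": -234,"z": 0,"rx": 0,"ry": 0,"rz": 0},{"x": -157,"y": -234,"z": 0,"rx": 0,"ry": 0,"rz": 0},{"x": -157,"y": -234,"z": 0,"rx": 0,"ry": 0,"rz": 0}])

```text
t: 12.42
tool_pos: [0.638, -0.0998, 0.2528]
orientation: [[-0.999, -0.039, -0.004], [-0.039, 0.999, 0.001], [0.004, 0.002, -1.0]]
wrist_force: [-0.3, -0.1, 0.1]
opening: -0.0
gripper_force: 0.0
```

send_rows(series=[{"x": 0,"y": 0,"z": 30,"rx": 0,"ry": 0,"rz": 0},{"x": 0,"y": 0,"z": 60,"rx": 0,"ry": 0,"rz": 0},{"x": 0,"y": 0,"z": 90,"rx": 0,"ry": 0,"rz": 0},{"x": 0,"y": 0,"z": 115,"rx": 0,"ry": 0,"rz": 0},{"x": 0,"y": 0,"z": 121,"rx": 0,"ry": 0,"rz": 0},{"x": 0,"y": 0,"z": 121,"rx": 0,"ry": 0,"rz": 0}])

```text
t: 13.18
tool_pos: [0.6368, -0.1003, 0.1354]
orientation: [[-0.999, -0.038, -0.001], [-0.038, 0.999, 0.0], [0.001, 0.0, -1.0]]
wrist_force: [-0.3, -0.7, 0.7]
opening: 0.0002
gripper_force: 0.0
```

Run:
```python
from h import *
o=sensors.get_obs();print(o["tool_pos"],o["wrist_force"],proj("side",o["tool_pos"]))
a=cams.get_image("side")[130:330,200:460,::-1].copy()
cv2.imwrite("pics/p5.png",cv2.resize(a,None,fx=3,fy=3,interpolation=cv2.INTER_CUBIC))
```

```text
[ 0.63681649 -0.10029653  0.13541107] [-0.34309555 -0.72107156  0.70574839] [[406.21888939 260.70092662]]
```

View pics/p5.png

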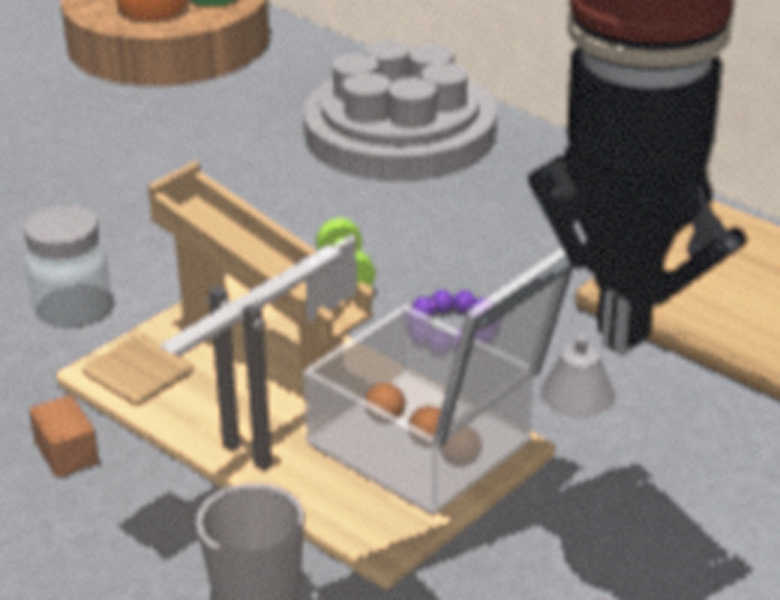

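The paddle is back up and the tips stand outside the lid at (405,247), about 18 mm higher than reported, with the lip in reach. I push slowly in +y.

send_rows(series=[{"x": 0,"y": 15,"z": -4,"rx": 0,"ry": 0,"rz": 0},{"x": 0,"y": 30,"z": -4,"rx": 0,"ry": 0,"rz": 0},{"x": 0,"y": 42,"z": -4,"rx": 0,"ry": 0,"rz": 0},{"x": 0,"y": 50,"z": -4,"rx": 0,"ry": 0,"rz": 0},{"x": 0,"y": 58,"z": -4,"rx": 0,"ry": 0,"rz": 0},{"x": 0,"y": 66,"z": -4,"rx": 0,"ry": 0,"rz": 0},{"x": 0,"y": 74,"z": -4,"rx": 0,"ry": 0,"rz": 0},{"x": 0,"y": 82,"z": -4,"rx": 0,"ry": 0,"rz": 0},{"x": 0,"y": 90,"z": -4,"rx": 0,"ry": 0,"rz": 0},{"x": 0,"y": 98,"z": -4,"rx": 0,"ry": 0,"rz": 0}])

```text
t: 14.48
tool_pos: [0.6339, -0.0022, 0.1409]
orientation: [[-0.999, -0.038, 0.001], [-0.038, 0.999, -0.0], [-0.001, -0.001, -1.0]]
wrist_force: [-2.8, -0.6, 6.5]
opening: 0.0002
gripper_force: 4.0
```

send_rows(series=[{"x": 0,"y": 8,"z": 0,"rx": 0,"ry": 0,"rz": 0},{"x": 0,"y": 16,"z": 0,"rx": 0,"ry": 0,"rz": 0},{"x": 0,"y": 22,"z": 0,"rx": 0,"ry": 0,"rz": 0},{"x": 0,"y": 22,"z": 0,"rx": 0,"ry": 0,"rz": 0}])

```text
t: 14.98
tool_pos: [0.6326, 0.0201, 0.1388]
orientation: [[-0.999, -0.039, -0.001], [-0.039, 0.999, 0.0], [0.001, 0.0, -1.0]]
wrist_force: [0.5, 0.2, 0.2]
opening: 0.0003
gripper_force: 0.0
```

Run:
```python
from h import *
o=sensors.get_obs();print(o["tool_pos"],o["wrist_force"])
a=cams.get_image("side")[130:330,200:460,::-1].copy()
cv2.imwrite("pics/p6.png",cv2.resize(a,None,fx=3,fy=3,interpolation=cv2.INTER_CUBIC))
```

```text
[0.63261362 0.02014861 0.13883123] [0.47142812 0.24377997 0.20292729]
```

View pics/p6.png

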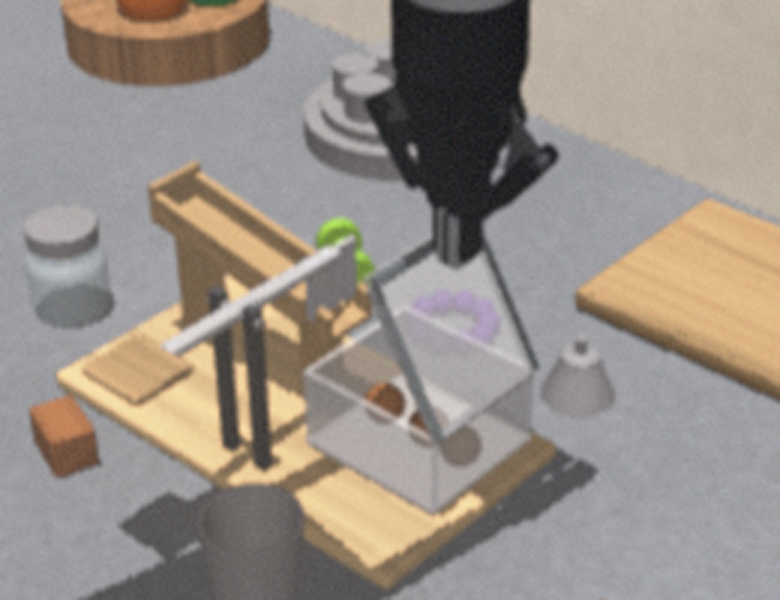

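The lid is past upright and falling, with no contact force. I wait a moment, then withdraw.

send_rows(series=[{"x": 0,"y": 0,"z": 0,"rx": 0,"ry": 0,"rz": 0},{"x": 0,"y": 0,"z": 0,"rx": 0,"ry": 0,"rz": 0},{"x": 0,"y": 0,"z": 0,"rx": 0,"ry": 0,"rz": 0},{"x": 0,"y": 0,"z": -30,"rx": 0,"ry": 0,"rz": 0},{"x": 0,"y": 0,"z": -70,"rx": 0,"ry": 0,"rz": 0},{"x": 0,"y": -40,"z": -110,"rx": 0,"ry": 0,"rz": 0},{"x": 0,"y": -90,"z": -120,"rx": 0,"ry": 0,"rz": 0},{"x": 0,"y": -140,"z": -120,"rx": 0,"ry": 0,"rz": 0},{"x": 0,"y": -140,"z": -120,"rx": 0,"ry": 0,"rz": 0},{"x": 0,"y": -140,"z": -120,"rx": 0,"ry": 0,"rz": 0}])

```text
t: 16.27
tool_pos: [0.638, -0.1201, 0.259]
orientation: [[-0.999, -0.038, -0.0], [-0.038, 0.999, 0.001], [0.0, 0.001, -1.0]]
wrist_force: [0.3, 0.1, -0.2]
opening: -0.0
gripper_force: 0.0
```

Run:
```python
from h import *
o=sensors.get_obs();print(o["tool_pos"],o["wrist_force"])
a=cams.get_image("side")[160:340,190:430,::-1].copy()
cv2.imwrite("pics/p7.png",cv2.resize(a,None,fx=3,fy=3,interpolation=cv2.INTER_CUBIC))
```

```text
[ 0.63799945 -0.12010958  0.25901451] [ 0.32981922  0.09953229 -0.19183959]
```

View pics/p7.png

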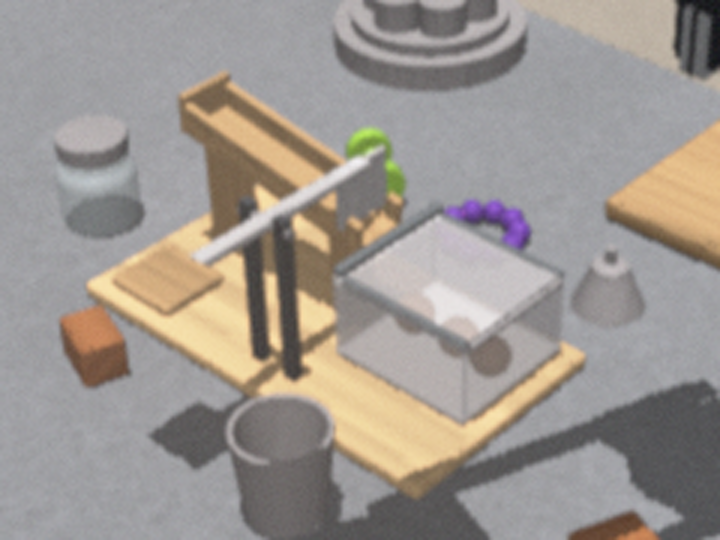

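The lid lies shut on the box (crop (450,280)). The balls are inside, the paddle is up, and the arm is clear.

```bash
python3 -c "
from bench import workorder;print(workorder.job_done())"
```

```text
the job is handed in; nothing more can be done
None
```

The job is handed in, with no verdict returned: in the last picture all three balls are in the box, the lid is shut, the paddle is back up, the bystanders appear undisturbed and the arm is clear.

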